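# Fold the ratchet cookbook stand flat

## Task

Fold the cookbook stand flat, ready to put away: stand the lidded glass bento box that was left on its base in the free space of the clear acrylic tray, flip the red pawl lever over so that the ratchet lets go, and bring the panel gently all the way down flat. Then flip the lever back so that the pawl rests on its toothed sector again. Set the glass down rather than dropping it, and leave the tiers, ramekin, chopstick rest and fork where they are.

Things in the scene. Friction and masses are not known exactly. Their poses are not given: they have to be found in the camera images.
- stand: Oak cookbook stand, fixed on non-slip feet. Origin on the bar top in the middle of its whole footprint, z up, +x from the reader's side (hinge, ledge) to its back, +y towards the pawl lever. Base board 250 mm (x) by 190 mm (y, from -135 to 55 mm), its top 14 mm above the bar. The panel's hinge line runs along y at x -115 mm, 28 mm up.
- panel (a joint): Tilt of the stand's panel, rad: 0 flat on the base (end stop), 1.45 steepest; starts about 1.17 to 1.4. It leans back over the base (towards stand +x) as it goes down. A stiff friction hinge (about 0.5 N m) holds the bare panel wherever it is left, so push it down (1 to 4 N on the face near the free edge). With the pawl on its toothed sector it clicks upward freely but will not go down.
- panel_top (a point): Middle of the panel's free edge, on its face (the side that carries a book: towards the reader when raised, upward when flat); 210 mm from the hinge line, 5 mm off it across the board. The panel is an oak board 180 mm wide (stand y from -130 to 50 mm), 10 mm thick, hinge line in mid-thickness; a ledge stands 26 mm off its face near the hinge.
- panel_hinge (a point): Point on the panel's hinge line in the middle of the panel's width, 28 mm above the bar top; axes as the stand's. The panel's +y side carries a steel sector of 62 mm radius about this line, with 8 ratchet teeth 10 degrees apart.
- pawl (a joint): Angle of the pawl, rad: 0 (to 0.2 on top of a tooth) resting on the sector, lever leaning 28 degrees towards the hinge side (stand -x); 1.15 flipped over (end stop), lever leaning 38 degrees to the back (stand +x). The weighted lever falls to whichever side of upright (about 0.5) it leans and stays there; under 1 N at its bar moves it.
- pawl_bar (a point): Middle of the red round thumb bar at the end of the pawl lever: 13 mm thick, 55 mm long along stand y, 55 mm from the pivot; free all round. Its inner end is 27 mm, this point 54.5 mm, outside the panel's edge. It swings in the stand's x-z plane.
- pawl_pivot (a point): Point on the pawl's pivot axis (along stand y) level with the middle of the thumb bar, 108 mm above the bar top, 75 mm behind the hinge line; a steel post 8 mm thick carries the pivot nearer the panel.
- bento_mid (a point): Centre of the glass bento box with blue lid that stands on the stand's base, behind the panel: 132 mm long (its x) by 66 mm wide (its y) at the lid, 58 mm high, 0.3 kg. The lid is the top 12 mm; the glass below is 124 by 60 mm. This point is 29 mm above its underside. It is in the panel's way.
- tray: Clear acrylic tray, fixed: 220 mm (its x) by 280 mm (its y), walls 5 mm thick and 30 mm high, floor 5 mm thick. Origin at the centre of its underside on the bar top.
- tiers_mid (a point): Centre of a stack of three closed bento boxes, 132 mm (its x) by 66 mm by 174 mm high, 0.9 kg, loose, standing between stand and tray. Bystander.
- ramekin_mid (a point): Centre of the pink ceramic ramekin in the tray: 80 mm across, 42 mm high. Bystander.
- rest_mid (a point): Centre of the dark wooden chopstick rest in the tray: 75 mm (its x) by 22 mm by 18 mm high. Bystander.
- fork: Steel fork lying on the bar on the robot's side: 191 mm along its x, 24 mm wide, 4 mm thick, origin at its underside near the middle. Bystander.
Mind the look-alikes: they are no part of the job. What is shaped like the part that bears bento_mid but yellow is not meant.

How it is judged:
By the outcome, as a careful person would: the job done as asked, in the order asked, and still so for the second after the job is handed in, with the robot touching nothing.
It also fails if it takes over 72 s, if anything falls off the work surface, if the arm or the gripper's body presses on something with over 40 N, if the wrist force passes 120 N, or if a joint passes its speed limit or range.

## Robot

A 6-joint arm with a two-finger parallel gripper is mounted at the origin on the work surface. World frame = base frame: x ahead of the robot, y to its left, z up, the work surface at z = 0. Lengths are in m, angles in rad, forces in N, time in s.
With the tool pointing down it reaches from about 0.25 to 0.775 m from the base axis. Payload 4 kg.
Tool frame: the origin (TCP) lies midway between the tips of the shut fingers; the grasp point (between the pads) lies 19 mm behind it (robot.grasp_offset is the distance from the TCP to the grasp point, in m); z points along the fingers, y is the direction in which the jaws open and shut (so a half turn about z gives the same grasp; the last joint's range is limited). The gripper opens to 94 mm and grips with 3 to 60 N. Pads are 16 mm wide; open, the fingers measure 119 mm over their backs; the gripper's body (75 mm by 177 mm) begins 78 mm behind the grasp point.
Start: joints at [-1.313, 0.087, 1.371, -0, 1.684, -0.103], TCP at [0.194, -0.515, 0.206] pointing down, gripper open.
Joint ranges: [-3.1, 3.1], [-0.76, 2.03], [0.27, 2.55], [-1.08, 4.22], [0.17, 2.65], [-2.57, 2.57]. Speed limits (rad/s): [2.79, 2.79, 3.14, 3.14, 3.14, 3.14].

## Interface

Orientations are given as [roll, pitch, yaw] about the fixed x, y, z axes, in that order (R = Rz(yaw) Ry(pitch) Rx(roll)).
In Python, from bench import status, viewer, order, robot gives the robot as it stands. The module is installed in compiled form; this text tells all that it offers.
- The arm moves only by the tool move_arm, never from a script. Its argument "targets" is a list of rows, each a list of 3 entries, a list of its own where there are three numbers: the shift along the tool's x, y, z in mm, then the turn, a rotation vector about the tool's x, y, z in degrees, then the opening, from -1 (shut) to 1 (fully open). A call has 1 to 20 rows; each row is the pose to reach, as a shift and turn from the pose commanded when the call began, along the tool's axes at that moment; what a row does not reach only later rows make up. A row lasts 1/8 s, in which the tool goes at most 62.5 mm and 10.7 degrees, less where a joint would pass 70% of its speed; a pose out of reach is approached as far as the arm can. A call with a gripper value outside its range is refused whole. The fingers move at their own pace and stop on an object; the grip force is fixed at half the most. Time passes only in rows, so rows that repeat a pose let the fingers close. It gives the time, the measured TCP pose, the force and the opening at its end, in the units of the state.
- status.get_obs(): the state, without advancing time (a new reading comes with each control period).
- viewer.snapshot(name): name is "scene" or "top" or "wrist"; returns the picture (420x560x3 uint8, red, green, blue); there is no depth.
- viewer.camera_model(name): a dict with "K" (3x3 intrinsics, pixels), "xyz" and "attitude" of the camera in the world; the wrist camera has in their place "T_tool_cam" (4x4, takes a point from camera to tool coordinates, whose origin is the TCP and whose axes are the flange's). Camera axes: x right, y up, looking along -z (the intrinsics and any distortion apply to the point x, -y, -z); pixel columns grow to the right and rows downward; lengths in m; the calibration is good to about 2 mm. A picture is of the moment at which its call begins: read the wrist's pose just before it. camera_model takes no time and is no camera call.
- order.close_job(): hands the job in, once; it reports no verdict.
The state is a dict: "time": time; "joint_positions": joint angles; "qvel": joint speeds; "joint_torque": joint torques, N m; "tool_pos": TCP position; "ee_rot": TCP orientation; "wrist_force": force on the tool from outside, world axes, zero at the start; "wrist_torque": the same for the moment, N m; "width": finger opening in m.
Only numpy, scipy, OpenCV 4.12 (cv2) and the standard library are available. Lean on these libraries where they do the work, as an engineer would, in place of code of your own. Each camera call takes 0.05 s, during which the arm holds its last target. There are 200 camera calls.

## Working session

There is one attempt and no reset: what is moved stays moved. The work goes in short steps, Python scripts to look and compute and a tool call to move; the robot and the scene stay as the last step left them, time stands still between calls to the robot, and variables do not carry over. Pictures are saved under pics/ and viewed, about 8 in all and at most 12, crops included, and the job is handed in when it is done.

Besides the shell and the picture viewer there is one more tool, called after "Call:" as name([rows], argument=value, ...), one row to a line, values as JSON. move_arm: Moves the arm, as the interface text tells. Its arguments: {"type":"object","properties":{"targets":{"type":"array"}},"required":["targets"]}

```bash
mkdir -p pics
cat > h.py <<'E'
import numpy as np, cv2
from scipy.spatial.transform import Rotation as R
from bench import status, viewer, order, robot
def cam(name):
    m=viewer.camera_model(name); K=np.array(m["K"])
    if "T_tool_cam" in m:
        o=status.get_obs(); T=np.eye(4); T[:3,:3]=rot(o["ee_rot"]); T[:3,3]=o["tool_pos"]
        T=T@np.array(m["T_tool_cam"]); return K,T[:3,3],T[:3,:3],m
    return K,np.array(m["xyz"]),rot(m["attitude"]),m
def rot(a):
    a=np.array(a); 
    return a if a.shape==(3,3) else R.from_euler("xyz",a).as_matrix()
def ray(c,px):
    K,p,A,m=c; d=np.array(m.get("distortion",m.get("dist",np.zeros(5))),float)
    u=cv2.undistortPoints(np.array([[px]],float),K,d)[0,0]
    return p,A@np.array([u[0],-u[1],-1])
def onz(c,px,z):
    p,d=ray(c,px); return p+d*(z-p[2])/d[2]
def proj(c,P):
    K,p,A,m=c; q=A.T@(np.array(P)-p); q=np.array([q[0],-q[1],-q[2]]); q=K@q; return q[:2]/q[2]
def tri(rs):
    M=np.zeros((3,3));b=np.zeros(3)
    for p,d in rs:
        d=d/np.linalg.norm(d);Q=np.eye(3)-np.outer(d,d);M+=Q;b+=Q@p
    return np.linalg.solve(M,b)
def snap(name,f):
    im=viewer.snapshot(name); cv2.imwrite("pics/"+f,im[:,:,::-1]); return im
E
python3 - <<'E'
from h import *
print(status.get_obs())
for n in("scene","top","wrist"): print(n,viewer.camera_model(n)); snap(n,n+"0.png")
E
```

```text
{'time': 0.0, 'joint_positions': array([-1.31311932e+00,  8.79166450e-02,  1.37221470e+00,  1.58243526e-05,
        1.68358463e+00, -1.03121677e-01]), 'qvel': array([ 0.00079857,  0.0010343 ,  0.00019154,  0.00229573, -0.00123391,
       -0.00128678]), 'joint_torque': array([ 2.07865305e-03, -3.40182924e+01, -3.02424538e+01,  7.19081168e-02,
        3.29181016e-02, -1.82506283e-04]), 'tool_pos': array([ 0.19401494, -0.5140737 ,  0.2043452 ]), 'ee_rot': array([-3.13948223e+00, -2.34216407e-04,  3.60800200e-01]), 'wrist_force': array([ 0.26428087, -0.02831421,  0.70414662]), 'wrist_torque': array([-0.01508459,  0.02069094, -0.01029272]), 'width': 0.09367824117397065}
scene {'K': array([[429.83554872,   0.        , 274.41610584],
       [  0.        , 429.83554872, 209.20362854],
       [  0.        ,   0.        ,   1.        ]]), 'xyz': array([ 0.85573402, -0.55856949,  0.96158263]), 'attitude': array([ 0.68040245, -0.01516102,  0.52319612])}
top {'K': array([[420.26679876,   0.        , 280.19580197],
       [  0.        , 420.26679876, 216.4048481 ],
       [  0.        ,   0.        ,   1.        ]]), 'xyz': array([0.41561367, 0.03179614, 1.36867634]), 'attitude': array([ 0.09404804,  0.00528288, -1.54981053])}
wrist {'K': array([[372.07743117,   0.        , 269.31974404],
       [  0.        , 372.07743117, 206.61627193],
       [  0.        ,   0.        ,   1.        ]]), 'T_tool_cam': array([[-1.31508112e-04,  9.68568139e-01,  2.48748354e-01,
         7.19373582e-02],
       [ 9.99999888e-01,  1.43879127e-05,  4.72656085e-04,
        -4.18712904e-04],
       [ 4.54220655e-04,  2.48748388e-01, -9.68568032e-01,
        -1.78771272e-01],
       [ 0.00000000e+00,  0.00000000e+00,  0.00000000e+00,
         1.00000000e+00]])}
```

View pics/scene0.png

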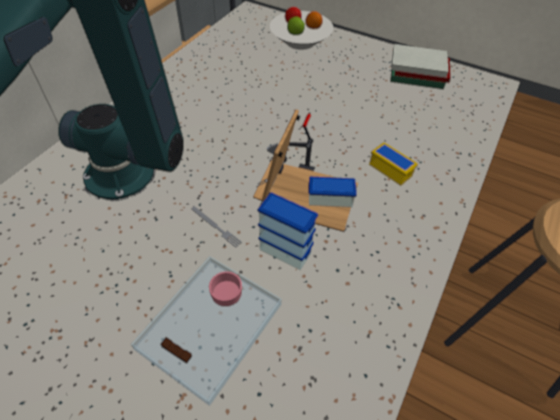

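View pics/top0.png

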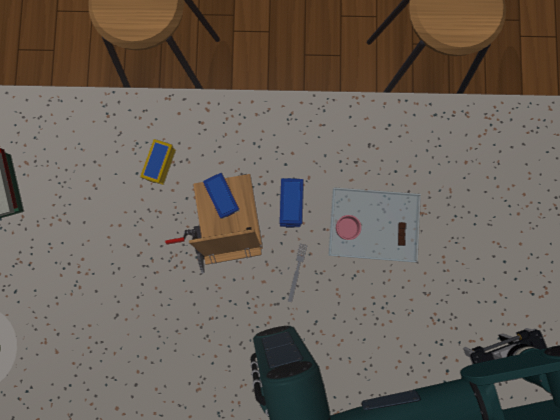

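The scene view shows the stand (panel up, red lever near (308,119)), the bento on its base (332,190), the tiers (287,230) and the tray (207,330). The top view shows the bento at (221,195), the tiers at (291,202), the tray spanning (330–419, 189–262) and the red bar at about (175,240).

Run:
```python
from h import *
a=cv2.imread("pics/top0.png"); b=cv2.imread("pics/scene0.png")
A=cv2.resize(a[155:285,145:285],None,fx=2.85,fy=2.85*1,interpolation=cv2.INTER_CUBIC)
B=cv2.resize(b[100:230,240:380],None,fx=2.85,fy=2.85,interpolation=cv2.INTER_CUBIC)
cv2.imwrite("pics/crop1.png",np.hstack([A,B])); print(A.shape)
for n,im,z in(("top",a,None),("scene",b,None)):
    c=cam(n); hsv=cv2.cvtColor(im,cv2.COLOR_BGR2HSV)
    for nm,lo,hi in(("blue",(108,150,60),(125,255,255)),("red",(0,170,90),(6,255,255)),("red2",(174,170,90),(180,255,255)),("pink",(0,70,120),(8,165,255)),("pink2",(170,70,120),(180,165,255)),("dark",(0,100,20),(15,255,90))):
        m=cv2.inRange(hsv,lo,hi)
        for k in cv2.findContours(m,0,2)[0]:
            if cv2.contourArea(k)<25: continue
            r=cv2.minAreaRect(k)
            zz={"blue":.072,"red":.15,"red2":.15,"dark":.02}.get(nm,.04)
            P=np.array([onz(c,p,zz)[:2] for p in cv2.boxPoints(r)])
            if not(0<P[:,0].mean()<.9 and abs(P[:,1].mean())<.7): continue
            print(n,nm,np.round(r[0],1),np.round(P.mean(0),3),np.round(P,3).tolist())
c=cam("top")
for p in((330,189.5),(419,192),(329,256),(417,262)): print("tray",onz(c,p,.03).round(3))
```

```text
(370, 399, 3)
top blue [290.9 202.4] [0.582 0.009] [[0.509, 0.043], [0.657, 0.041], [0.656, -0.026], [0.508, -0.023]]
top blue [220.6 195.2] [0.601 0.228] [[0.645, 0.285], [0.672, 0.231], [0.556, 0.172], [0.529, 0.225]]
top blue [155.6 160.2] [0.707 0.436] [[0.663, 0.471], [0.765, 0.44], [0.752, 0.402], [0.65, 0.433]]
top red [174.5 240.2] [0.455 0.346] [[0.454, 0.371], [0.464, 0.322], [0.455, 0.32], [0.446, 0.37]]
top pink2 [348.3 226.8] [ 0.512 -0.175] [[0.512, -0.122], [0.566, -0.174], [0.513, -0.228], [0.459, -0.176]]
top dark [224.9 245.3] [0.446 0.217] [[0.451, 0.329], [0.496, 0.116], [0.441, 0.105], [0.397, 0.317]]
top dark [401.5 233.5] [ 0.496 -0.348] [[0.529, -0.341], [0.53, -0.357], [0.462, -0.356], [0.462, -0.34]]
scene blue [284.6 249. ] [ 0.592 -0.025] [[0.544, -0.071], [0.523, -0.028], [0.643, 0.022], [0.66, -0.023]]
scene blue [285.6 235.6] [0.575 0.012] [[0.522, -0.04], [0.498, 0.009], [0.629, 0.064], [0.649, 0.014]]
scene blue [287.7 212.4] [0.542 0.081] [[0.472, 0.045], [0.457, 0.119], [0.614, 0.116], [0.623, 0.044]]
scene blue [332.1 186.2] [0.605 0.226] [[0.561, 0.168], [0.534, 0.225], [0.651, 0.285], [0.673, 0.227]]
scene blue [394.3 156.8] [0.713 0.428] [[0.661, 0.424], [0.662, 0.462], [0.766, 0.43], [0.764, 0.394]]
scene pink2 [225. 286.] [ 0.511 -0.171] [[0.456, -0.16], [0.524, -0.12], [0.565, -0.184], [0.5, -0.222]]
scene dark [175.8 349.5] [ 0.499 -0.35 ] [[0.464, -0.358], [0.462, -0.341], [0.534, -0.343], [0.535, -0.36]]
tray [ 0.632 -0.117  0.03 ]
tray [ 0.63  -0.403  0.03 ]
tray [ 0.419 -0.116  0.03 ]
tray [ 0.406 -0.394  0.03 ]
```

View pics/crop1.png

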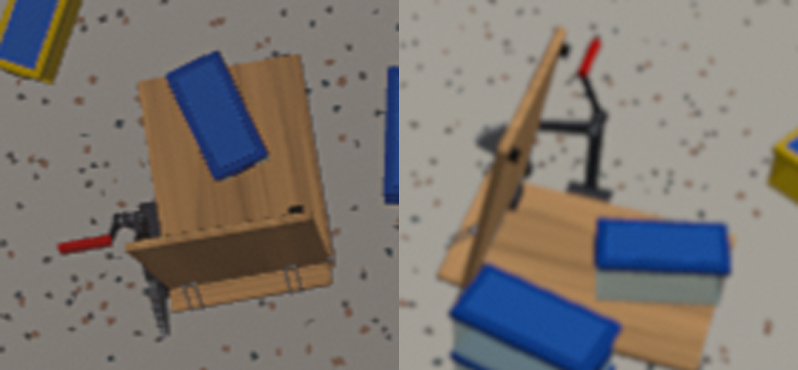

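The crops show the base corners (left crop) at (138,80), (300,55), (333,283), (170,310), and the bento well behind the panel. The panel's free edge runs (130,248)–(307,213).

```bash
cat >> h.py <<'E'
def go(x,y,z,yawdeg,frm=None):
    o=status.get_obs(); p,a=(o["tool_pos"],rot(o["ee_rot"])) if frm is None else frm
    Rt=rot([np.pi,0,np.radians(yawdeg)]); s=1000*a.T@(np.array([x,y,z])-p)
    return s.round(1).tolist(),np.degrees(R.from_matrix(a.T@Rt).as_rotvec()).round(1).tolist()
E
python3 - <<'E'
from h import *
c=cam("top"); px=[(193.4,183.1),(250.3,174.3),(261.8,254.3),(204.6,263.8)]
W=np.array([onz(c,p,.014)[:2] for p in px]); S=np.array([(.125,.055),(.125,-.135),(-.125,-.135),(-.125,.055)])
w=W-W.mean(0); s=S-S.mean(0); H=s.T@w; th=np.arctan2(H[0,1]-H[1,0],H[0,0]+H[1,1])
Q=np.array([[np.cos(th),-np.sin(th)],[np.sin(th),np.cos(th)]]); t=W.mean(0)-Q@S.mean(0)
print("stand",np.degrees(th),t.round(4),"resid",((W-(S@Q.T+t))*1000).round(1).tolist())
def st(x,y): return (Q@[x,y]+t).round(3)
print("bar pred",st(-.066,.1045),"pivot",st(-.04,.1045))
cs=cam("scene")
print("bar top@.157",onz(c,(174.5,240.2),.157).round(3),"scene px of pred",proj(cs,[*st(-.066,.1045),.157]),"seen ~",240+198/2.85,100+57/2.85)
for th2 in(1.17,1.25,1.3,1.4):
    x=-.115+.21*np.cos(th2); z=.028+.21*np.sin(th2)
    print(th2,[proj(c,[*st(x,y),z]).round(1).tolist() for y in(.05,-.13)],st(x,-.04))
print("tiers",onz(c,(290.9,202.4),.174).round(3))
print(go(.603,.227,.30,27),go(.603,.227,.13,27))
E
```

```text
stand 10.035882506090704 [0.5259 0.2515] resid [[7.2, -0.1], [6.9, 1.9], [-6.5, 1.3], [-7.6, -3.1]]
bar pred [0.443 0.343] pivot [0.468 0.347]
bar top@.157 [0.455 0.344 0.157] scene px of pred [302.23619313 119.492436  ] seen ~ 309.4736842105263 120.0
1.17 [[186.8, 228.6], [251.7, 218.6]] [0.5   0.206]
1.25 [[187.2, 234.3], [252.5, 223.9]] [0.485 0.204]
1.3 [[187.5, 238.0], [253.1, 227.5]] [0.475 0.202]
1.4 [[187.9, 245.3], [253.9, 235.2]] [0.455 0.198]
tiers [0.569 0.011 0.174]
([644.3, -549.3, -94.4], [-0.1, -0.0, -6.3]) ([644.3, -549.0, 75.6], [-0.1, -0.0, -6.3])
```

Call:
move_arm([
  [[0,0,-60],[0,0,0],1],
  [[40,-35,-94],[0,0,0],1],
  [[644,-549,-94],[0,0,-6.3],1],
  [[644,-549,-94],[0,0,-6.3],1],
  [[644,-549,-94],[0,0,-6.3],1],
  [[644,-549,-94],[0,0,-6.3],1],
  [[644,-549,-94],[0,0,-6.3],1],
  [[644,-549,-94],[0,0,-6.3],1],
  [[644,-549,-94],[0,0,-6.3],1],
  [[644,-549,-94],[0,0,-6.3],1],
  [[644,-549,-94],[0,0,-6.3],1],
  [[644,-549,-94],[0,0,-6.3],1],
  [[644,-549,-94],[0,0,-6.3],1],
  [[644,-549,-94],[0,0,-6.3],1],
  [[644,-549,-94],[0,0,-6.3],1],
  [[644,-549,-94],[0,0,-6.3],1],
  [[644,-549,-94],[0,0,-6.3],1],
])

```text
time: 2.28
tool_pos: [0.6026, 0.2259, 0.299]
ee_rot: [3.141, 0.001, 0.471]
wrist_force: [0.7, 0.0, -0.0]
width: 0.0943
```

Run:
```python
from h import *
o=status.get_obs(); print(o["time"],o["tool_pos"],np.degrees(o["ee_rot"]))
c=cam("wrist"); im=snap("wrist","w1.png"); hsv=cv2.cvtColor(im,cv2.COLOR_RGB2HSV)
m=cv2.inRange(hsv,(108,130,50),(125,255,255))
for k in cv2.findContours(m,0,2)[0]:
    if cv2.contourArea(k)<400: continue
    r=cv2.minAreaRect(k); P=np.array([onz(c,p,.072)[:2] for p in cv2.boxPoints(r)]); e=np.diff(P,axis=0)
    print(np.round(r[0],1),P.mean(0).round(4),np.round(np.linalg.norm(e,axis=1),3),np.degrees(np.arctan2(e[:,1],e[:,0])).round(1))
    print(go(*P.mean(0),.050,27))
```

```text
2.275 [0.60262786 0.22590127 0.29897693] [1.79977905e+02 8.18855334e-02 2.69614797e+01]
[459.1 278.4] [ 0.5957 -0.031 ] [0.085 0.167 0.091] [  -0.6  -95.2 -175.6]
([-122.1, 225.4, 249.8], [0.0, 0.0, -0.1])
[266.5 172.5] [0.6042 0.2308] [0.062 0.13  0.068] [ -63. -152.  117.]
([4.0, -4.1, 249.7], [0.0, 0.0, -0.1])
[111.3   7.5] [0.6835 0.4431] [0.055 0.042 0.056] [ -18.3 -100.6  162.9]
([170.8, -157.5, 249.6], [0.0, 0.0, -0.1])
```

View pics/w1.png

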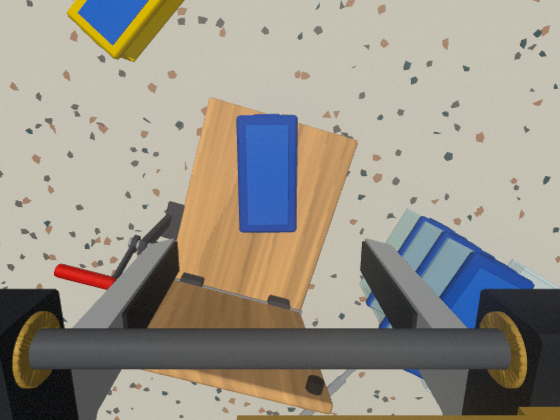

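The wrist view shows the bento lid at (238–297, 115–231), centred under the jaws, with the red bar at (55–118, 265–290).

Call:
move_arm([
  [[3,-3,60],[0,0,0],1],
  [[3,-3,120],[0,0,0],1],
  [[3,-3,180],[0,0,0],1],
  [[3,-3,220],[0,0,-0.7],1],
  [[3,-3,242],[0,0,-0.7],1],
  [[3,-3,254],[0,0,-0.7],1],
  [[3,-3,254],[0,0,-0.7],1],
  [[3,-3,254],[0,0,-0.7],-1],
  [[3,-3,254],[0,0,-0.7],-1],
  [[3,-3,254],[0,0,-0.7],-1],
  [[3,-3,254],[0,0,-0.7],-1],
  [[3,-3,254],[0,0,-0.7],-1],
  [[3,-3,252],[0,0,-0.7],-1],
  [[3,-3,245],[0,0,-0.7],-1],
  [[3,-3,235],[0,0,-0.7],-1],
])

```text
time: 4.2
tool_pos: [0.6032, 0.2303, 0.0634]
ee_rot: [-3.141, 0.003, 0.483]
wrist_force: [0.5, 0.6, -4.9]
width: 0.0658
```

Run:
```python
from h import *
o=status.get_obs(); print(o["time"],o["tool_pos"],np.degrees(o["ee_rot"]),o["wrist_force"],o["width"])
for z in(.26,.12,.042):print(go(.525,-.274,z,-1))
c=cam("top"); im=snap("top","t2.png")
```

```text
4.2 [0.60315754 0.23027905 0.06338908] [-1.79956239e+02  1.76522228e-01  2.76802326e+01] [ 0.48903043  0.56688699 -4.88343608] 0.06582031186225039
([-304.1, 410.1, -196.0], [0.0, 0.2, 28.7])
([-303.6, 410.2, -56.0], [0.0, 0.2, 28.7])
([-303.4, 410.3, 22.0], [0.0, 0.2, 28.7])
```

Call:
move_arm([
  [[0,0,-60],[0,0,0],-1],
  [[0,0,-120],[0,0,0],-1],
  [[0,0,-180],[0,0,0],-1],
  [[-30,40,-197],[0,0,5],-1],
  [[-61,82,-197],[0,0,10],-1],
  [[-92,124,-197],[0,0,15],-1],
  [[-122,165,-197],[0,0,20],-1],
  [[-153,206,-197],[0,0,24],-1],
  [[-183,247,-197],[0,0,28.7],-1],
  [[-214,289,-197],[0,0,28.7],-1],
  [[-244,330,-197],[0,0,28.7],-1],
  [[-275,371,-197],[0,0,28.7],-1],
  [[-304,410,-170],[0,0,28.7],-1],
  [[-304,410,-120],[0,0,28.7],-1],
  [[-304,410,-70],[0,0,28.7],-1],
  [[-304,410,-56],[0,0,28.7],-1],
  [[-304,410,-56],[0,0,28.7],-1],
])

```text
time: 6.38
tool_pos: [0.5253, -0.2736, 0.1205]
ee_rot: [-3.141, 0.001, -0.018]
wrist_force: [0.2, -0.5, -2.7]
width: 0.0659
```

Run:
```python
from h import *
o=status.get_obs(); print(o["time"],o["tool_pos"],np.degrees(o["ee_rot"]),o["wrist_force"],o["width"])
im=snap("scene","s3.png"); w=snap("wrist","w3.png")
cv2.imwrite("pics/c3.png",np.hstack([cv2.resize(im[190:400,100:380],(400,300)),cv2.resize(w,(400,300))])[:,:,::-1])
```

```text
6.375 [ 0.52534299 -0.2736247   0.12049609] [-1.79975564e+02  4.05051770e-02 -1.01208938e+00] [ 0.22356254 -0.45235882 -2.68522705] 0.06587872709665979
```

View pics/c3.png

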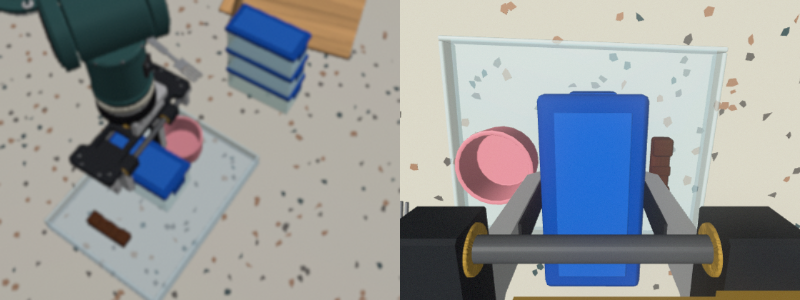

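The bento is held level above the gap between the ramekin (left) and the rest (right), with tray walls clear. Now lowering it.

Call:
move_arm([
  [[0,0,40],[0,0,0],-1],
  [[0,0,65],[0,0,0],-1],
  [[0,0,76],[0,0,0],-1],
  [[0,0,80],[0,0,0],-1],
  [[0,0,82],[0,0,0],-1],
  [[0,0,83.5],[0,0,0],-1],
  [[0,0,83.5],[0,0,0],-1],
])

```text
time: 7.35
tool_pos: [0.5257, -0.2741, 0.0376]
ee_rot: [3.141, -0.001, -0.018]
wrist_force: [0.5, -0.0, -4.4]
width: 0.0656
```

Call:
move_arm([
  [[0,0,0.7],[0,0,0],-1],
  [[0,0,1.2],[0,0,0],-1],
  [[0,0,1.2],[0,0,0],-1],
])

```text
time: 7.72
tool_pos: [0.5257, -0.2741, 0.0373]
ee_rot: [3.141, -0.001, -0.018]
wrist_force: [-2.1, 1.9, 5.5]
width: 0.0656
```

Call:
move_arm([
  [[0,0,1],[0,0,0],0.65],
  [[0,0,1],[0,0,0],0.65],
  [[0,0,1],[0,0,0],0.65],
  [[0,0,-15],[0,0,0],0.65],
  [[0,0,-60],[0,0,0],0.65],
  [[0,0,-120],[0,0,0],0.65],
  [[0,0,-182],[0,0,0],-1],
  [[0,0,-240],[0,0,0],-1],
  [[0,0,-262],[0,0,0],-1],
])

```text
time: 8.85
tool_pos: [0.5263, -0.2745, 0.3049]
ee_rot: [3.136, -0.009, -0.018]
wrist_force: [0.9, -0.2, -0.4]
width: 0.0513
```

Run:
```python
from h import *
o=status.get_obs(); print(o["time"],o["tool_pos"],np.degrees(o["ee_rot"]),o["wrist_force"],o["width"])
# refine stand from wrist w1 base back corners
m=viewer.camera_model("wrist"); T=np.eye(4);T[:3,:3]=rot(np.radians([179.978,.082,26.96]));T[:3,3]=[.60263,.22590,.29898]; T=T@m["T_tool_cam"]
c=(np.array(m["K"]),T[:3,3],T[:3,:3],m)
a,b=onz(c,(209,98),.014),onz(c,(357,140),.014); print("back corners",a.round(4),b.round(4),np.linalg.norm(a-b))
d=a-b; th=np.arctan2(-d[0],d[1]); Q=rot([0,0,th])[:2,:2]; t=(a+b)[:2]/2-Q@[.125,-.04]; print("stand",np.degrees(th),t)
w=cv2.imread("pics/w1.png"); top=cv2.imread("pics/top0.png"); sc=cv2.imread("pics/scene0.png"); rs=[]
for n,im,cc in(("w",w,c),("t",top,cam("top")),("s",sc,cam("scene"))):
    h=cv2.cvtColor(im,cv2.COLOR_BGR2HSV); k=cv2.inRange(h,(0,170,70),(6,255,255))|cv2.inRange(h,(174,170,70),(180,255,255))
    if n=="s": k[:105]=0;k[135:]=0;k[:,:295]=0;k[:,325:]=0
    if n=="t": k[:225]=0;k[255:]=0;k[:,:160]=0;k[:,200:]=0
    ct=max(cv2.findContours(k,0,2)[0],key=cv2.contourArea); p=cv2.minAreaRect(ct)[0]; print(n,p,cv2.minAreaRect(ct)[1]); rs.append(ray(cc,p))
P=tri(rs); print("bar",P,"w/o wrist",tri(rs[1:]),"in stand",Q.T@(P[:2]-t))
def st(x,y): return Q@[x,y]+t
print("pred bar",st(-.0658,.1045))
yaw=np.degrees(th)-90
for nm,(x,y,z) in dict(pre=(-.115,.112,.30),low=(-.115,.112,.147),push=(-.01,.112,.150)).items(): print(nm,go(*st(x,y),z,yaw))
```

```text
8.85 [ 0.52632326 -0.27446041  0.30490972] [179.67829178  -0.5088423   -1.02739979] [ 0.88419633 -0.2076062  -0.37725255] 0.051275444682254666
back corners [0.6467 0.3299 0.014 ] [0.6841 0.1469 0.014 ] 0.186755741678924
stand 11.54403878097624 [0.53491787 0.25257941]
w (84.06584167480469, 276.6883850097656) (61.070396423339844, 13.309860229492188)
t (174.54054260253906, 240.24325561523438) (2.959181785583496, 17.426292419433594)
s (306.1983337402344, 119.87068939208984) (2.100903272628784, 12.99933910369873)
bar [0.45485069 0.34414518 0.15928417] w/o wrist [0.45484975 0.3433136  0.16029192] in stand [-0.06012327  0.10573663]
pred bar [0.44953627 0.34179754]
pre ([-137.5, -611.4, 0.3], [-0.1, -0.6, 77.4])
low ([-138.9, -612.3, 153.2], [-0.1, -0.6, 77.4])
push ([-36.4, -635.1, 151.0], [-0.1, -0.6, 77.4])
```

Run:
```python
from h import *
for z in(.305,.147): print(go(.403,.340,z,101))
```

```text
([-134.3, -612.1, -4.7], [0.7, -0.1, -102.0])
([-135.7, -613.0, 153.3], [0.7, -0.1, -102.0])
```

Call:
move_arm([
  [[-13,-60,-5],[0,0,-10],-1],
  [[-26,-120,-5],[0,0,-20],-1],
  [[-39,-180,-5],[0,0,-30],-1],
  [[-53,-240,-5],[0,0,-40],-1],
  [[-66,-300,-5],[0,0,-50],-1],
  [[-79,-360,-5],[0,0,-60],-1],
  [[-92,-420,-5],[0,0,-70],-1],
  [[-105,-480,-5],[0.5,0,-80],-1],
  [[-119,-540,-5],[0.5,0,-90],-1],
  [[-132,-600,-5],[0.7,0,-100],-1],
  [[-134,-612,-5],[0.7,0,-102],-1],
  [[-134,-612,-5],[0.7,0,-102],-1],
  [[-134,-612,50],[0.7,0,-102],-1],
  [[-135,-613,105],[0.7,0,-102],-1],
  [[-136,-613,145],[0.7,0,-102],-1],
  [[-136,-613,153],[0.7,0,-102],-1],
  [[-136,-613,153],[0.7,0,-102],-1],
])

```text
time: 10.98
tool_pos: [0.4015, 0.3407, 0.1461]
ee_rot: [-3.136, -0.009, 1.76]
wrist_force: [0.3, -0.3, -0.3]
width: 0.0004
```

Run:
```python
from h import *
o=status.get_obs(); print(o["time"],o["tool_pos"],np.degrees(o["ee_rot"]),o["wrist_force"],o["width"])
w=snap("wrist","w4.png"); im=snap("scene","s4.png")
cv2.imwrite("pics/c4.png",np.hstack([cv2.resize(im[60:270,180:460],(400,300)),cv2.resize(w,(400,300))])[:,:,::-1])
```

```text
10.975 [0.40146119 0.34069716 0.14606826] [-179.7071619    -0.48927286  100.83942056] [ 0.28998965 -0.30418018 -0.2691073 ] 0.0004481241311006232
```

View pics/c4.png

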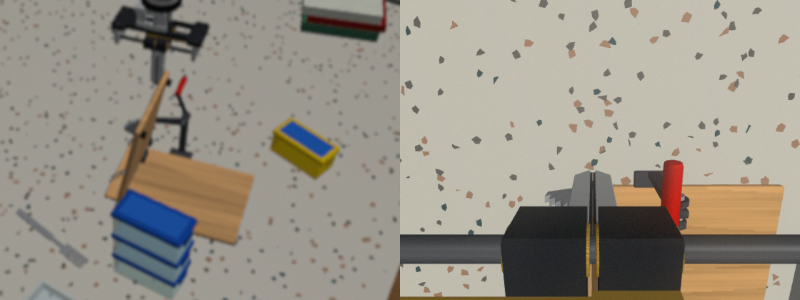

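The fingers are beside the lever on its reader side, level with the bar. Pushing towards stand +x (tool +y).

Call:
move_arm([
  [[0,25,0],[0,0,0],-1],
  [[0,35,0],[0,0,0],-1],
  [[0,43,0],[0,0,0],-1],
  [[0,51,0],[0,0,0],-1],
  [[0,59,0],[0,0,0],-1],
  [[0,67,0],[0,0,0],-1],
  [[0,75,0],[0,0,0],-1],
  [[0,82,0],[0,0,0],-1],
  [[0,87,0],[0,0,0],-1],
  [[0,87,0],[0,0,0],-1],
  [[0,60,0],[0,0,0],-1],
  [[0,20,0],[0,0,0],-1],
  [[0,0,-50],[0,0,0],-1],
  [[0,0,-110],[0,0,0],-1],
])

```text
time: 12.82
tool_pos: [0.3985, 0.3398, 0.2541]
ee_rot: [-3.13, -0.006, 1.764]
wrist_force: [0.8, 0.4, -0.1]
width: 0.0007
```

Run:
```python
from h import *
o=status.get_obs(); print(o["time"],o["tool_pos"],np.degrees(o["ee_rot"]),o["wrist_force"])
rs=[]
for n,r in(("top",(160,200,210,260)),("scene",(290,90,340,140))):
    im=snap(n,n+"5.png"); h=cv2.cvtColor(im,cv2.COLOR_RGB2HSV)
    k=cv2.inRange(h,(0,150,60),(6,255,255))|cv2.inRange(h,(174,150,60),(180,255,255)); z=np.zeros_like(k); z[r[1]:r[3],r[0]:r[2]]=k[r[1]:r[3],r[0]:r[2]]
    cs=cv2.findContours(z,0,2)[0]
    if not cs: print(n,"none"); continue
    p=cv2.minAreaRect(max(cs,key=cv2.contourArea)); print(n,p); rs.append(ray(cam(n),p[0]))
if len(rs)==2: print("bar",tri(rs))
# panel pushing path
def st(x,y,th=np.radians(11),t=(.538,.253)): return rot([0,0,th])[:2,:2]@[x,y]+t
for a in(1.45,1.3,1.1,.9,.7,.5,.3,.15,.08,0):
    u=np.array([np.cos(a),np.sin(a)]);n=np.array([-np.sin(a),np.cos(a)]); q=np.array([-.115,.028])+.190*u+(.005+.0125*np.sin(a))*n
    print(a,st(q[0],-.04).round(3),q[1].round(3),go(*st(q[0],-.04),q[1],101))
```

```text
12.825 [0.39850013 0.33978525 0.25408947] [-179.35005624   -0.37123967  101.04485008] [ 0.80770335  0.3619816  -0.1098778 ]
top ((172.44595336914062, 221.17567443847656), (3.1235806941986084, 17.59069061279297), 80.53767395019531)
scene ((324.8999938964844, 126.20000457763672), (2.683281421661377, 12.969193458557129), 26.56505012512207)
bar [0.51038435 0.35372915 0.15336377]
1.45 [0.438 0.193] 0.219 ([-154.1, 5.6, 42.6], [0.4, -0.8, 0.0])
1.3 [0.467 0.198] 0.216 ([-154.2, 34.4, 45.9], [0.4, -0.8, 0.0])
1.1 [0.503 0.205] 0.205 ([-154.4, 71.7, 57.2], [0.4, -0.8, 0.0])
0.9 [0.537 0.212] 0.186 ([-154.6, 106.3, 76.1], [0.4, -0.8, 0.0])
0.7 [0.567 0.218] 0.16 ([-155.0, 136.5, 101.9], [0.4, -0.8, 0.0])
0.5 [0.591 0.223] 0.129 ([-155.5, 160.8, 133.8], [0.4, -0.8, 0.0])
0.3 [0.608 0.226] 0.092 ([-156.0, 178.0, 170.2], [0.4, -0.8, 0.0])
0.15 [0.616 0.227] 0.063 ([-156.4, 185.7, 199.5], [0.4, -0.8, 0.0])
0.08 [0.618 0.228] 0.049 ([-156.6, 187.7, 213.5], [0.4, -0.8, 0.0])
0 [0.619 0.228] 0.033 ([-156.9, 188.6, 229.7], [0.4, -0.8, 0.0])
```

The bar is now at (0.510, 0.354, 0.153), so the lever is flipped. Next, the panel.

Call:
move_arm([
  [[-55,-15,0],[0,0,0],-1],
  [[-110,-30,0],[0,0,0],-1],
  [[-154,-30,5],[0.4,-0.8,0],-1],
  [[-154,-30,45],[0.4,-0.8,0],-1],
  [[-154,-10,44],[0.4,-0.8,0],-1],
  [[-154,6,43],[0.4,-0.8,0],-1],
  [[-154,20,44],[0.4,-0.8,0],-1],
  [[-154,34,46],[0.4,-0.8,0],-1],
  [[-154,47,50],[0.4,-0.8,0],-1],
  [[-154,60,54],[0.4,-0.8,0],-1],
  [[-154,72,57],[0.4,-0.8,0],-1],
  [[-154,84,64],[0.4,-0.8,0],-1],
  [[-154,95,70],[0.4,-0.8,0],-1],
  [[-155,106,76],[0.4,-0.8,0],-1],
  [[-155,116,84],[0.4,-0.8,0],-1],
  [[-155,126,93],[0.4,-0.8,0],-1],
  [[-155,136,102],[0.4,-0.8,0],-1],
  [[-155,136,102],[0.4,-0.8,0],-1],
])

```text
time: 15.18
tool_pos: [0.564, 0.215, 0.1491]
ee_rot: [-3.127, 0.006, 1.762]
wrist_force: [-0.5, 0.2, 0.3]
width: 0.0003
```

Run:
```python
from h import *
o=status.get_obs(); print(o["time"],o["tool_pos"],np.degrees(o["ee_rot"]),o["wrist_force"])
im=snap("scene","s6.png"); 
t=snap("top","t6.png")
cv2.imwrite("pics/c6.png",np.hstack([cv2.resize(im[60:270,180:460],(400,300)),cv2.resize(t[130:280,120:320],(400,300))])[:,:,::-1])
def st(x,y,th=np.radians(11),t=(.538,.253)): return rot([0,0,th])[:2,:2]@[x,y]+t
for a in(.6,.5,.4,.3,.2,.1,.05,0):
    u=np.array([np.cos(a),np.sin(a)]);n=np.array([-np.sin(a),np.cos(a)]); q=np.array([-.115,.028])+.190*u+(.005+.0125*np.sin(a))*n
    print(a,go(*st(q[0],-.04),q[1],101))
```

```text
15.175 [0.56402558 0.21499498 0.14907985] [-179.15913521    0.35211985  100.96164984] [-0.49059306  0.1797974   0.3398817 ]
0.6 ([2.2, 16.9, 5.0], [-0.7, 0.3, -0.0])
0.5 ([2.3, 28.5, 21.4], [-0.7, 0.3, -0.0])
0.4 ([2.4, 38.4, 38.9], [-0.7, 0.3, -0.0])
0.3 ([2.5, 46.5, 57.4], [-0.7, 0.3, -0.0])
0.2 ([2.6, 52.5, 76.7], [-0.7, 0.3, -0.0])
0.1 ([2.7, 56.5, 96.6], [-0.7, 0.3, -0.0])
0.05 ([2.8, 57.7, 106.6], [-0.7, 0.3, -0.0])
0 ([2.8, 58.3, 116.7], [-0.7, 0.3, -0.0])
```

View pics/c6.png

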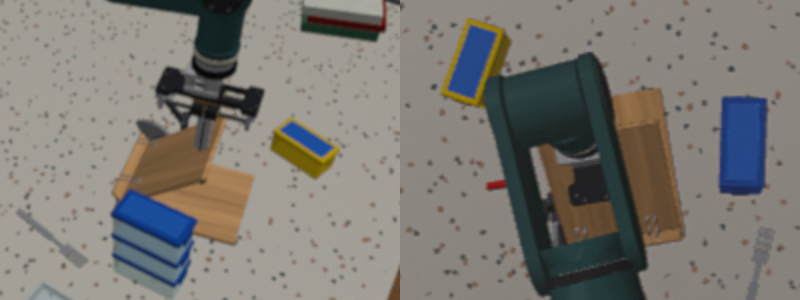

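The panel is following the fingers down, at roughly 0.65 rad. Continuing.

Call:
move_arm([
  [[2,10,0],[-0.7,0,0],-1],
  [[2,17,5],[-0.7,0,0],-1],
  [[2,23,13],[-0.7,0,0],-1],
  [[2,28,21],[-0.7,0,0],-1],
  [[2,33,30],[-0.7,0,0],-1],
  [[2,38,39],[-0.7,0,0],-1],
  [[2,42,48],[-0.7,0,0],-1],
  [[2,46,57],[-0.7,0,0],-1],
  [[2,49,66],[-0.7,0,0],-1],
  [[2,52,75],[-0.7,0,0],-1],
  [[2,54,83],[-0.7,0,0],-1],
  [[2,56,90],[-0.7,0,0],-1],
  [[2,57,96],[-0.7,0,0],-1],
  [[2,57,101],[-0.7,0,0],-1],
  [[2,58,105],[-0.7,0,0],-1],
  [[2,58,108],[-0.7,0,0],-1],
  [[2,58,110],[-0.7,0,0],-1],
  [[2,58,110],[-0.7,0,0],-1],
])

```text
time: 17.52
tool_pos: [0.6186, 0.2272, 0.0396]
ee_rot: [-3.14, 0.006, 1.762]
wrist_force: [-0.2, -0.5, 0.6]
width: 0.0008
```

Call:
move_arm([
  [[0,0,2],[0,0,0],-1],
  [[0,0,4],[0,0,0],-1],
  [[0,0,5],[0,0,0],-1],
  [[0,0,6],[0,0,0],-1],
  [[0,0,6],[0,0,0],-1],
])

```text
time: 18.15
tool_pos: [0.6186, 0.2272, 0.0336]
ee_rot: [-3.14, 0.006, 1.762]
wrist_force: [0.8, -0.1, 1.2]
width: 0.0003
```

Call:
move_arm([
  [[0,0,1],[0,0,0],-1],
  [[0,0,1.5],[0,0,0],-1],
  [[0,0,1.5],[0,0,0],-1],
])

```text
time: 18.52
tool_pos: [0.6187, 0.2272, 0.0332]
ee_rot: [-3.14, 0.006, 1.763]
wrist_force: [-2.5, -0.7, 4.5]
width: 0.0003
```

Call:
move_arm([
  [[0,0,0.7],[0,0,0],-1],
  [[0,0,0.7],[0,0,0],-1],
  [[0,0,0.7],[0,0,0],-1],
])

```text
time: 18.9
tool_pos: [0.6187, 0.2272, 0.0332]
ee_rot: [-3.141, 0.006, 1.762]
wrist_force: [-2.7, -0.2, 7.4]
width: 0.0004
```

Run:
```python
from h import *
print(go(.566,.371,.26,101),go(.566,.371,.146,101))
```

```text
([149.9, -24.5, -227.7], [-0.1, 0.3, -0.0]) ([150.5, -24.4, -113.7], [-0.1, 0.3, -0.0])
```

Call:
move_arm([
  [[0,0,-20],[0,0,0],-1],
  [[0,0,-80],[0,0,0],-1],
  [[0,0,-140],[0,0,0],-1],
  [[0,0,-200],[0,0,0],-1],
  [[30,0,-228],[0,0,0],-1],
  [[90,-10,-228],[0,0,0],-1],
  [[150,-24,-228],[0,0,0],-1],
  [[150,-24,-228],[0,0,0],-1],
  [[150,-24,-170],[0,0,0],-1],
  [[150,-24,-125],[0,0,0],-1],
  [[150,-24,-114],[0,0,0],-1],
  [[150,-24,-114],[0,0,0],-1],
])

```text
time: 20.4
tool_pos: [0.5671, 0.3698, 0.1452]
ee_rot: [-3.14, 0.006, 1.761]
wrist_force: [0.3, 0.5, 0.3]
width: 0.0005
```

Run:
```python
from h import *
o=status.get_obs(); print(o["time"],o["tool_pos"],np.degrees(o["ee_rot"]),o["wrist_force"])
w=snap("wrist","w7.png"); im=snap("scene","s7.png")
cv2.imwrite("pics/c7.png",np.hstack([cv2.resize(im[60:270,180:460],(400,300)),cv2.resize(w,(400,300))])[:,:,::-1])
```

```text
20.4 [0.56709873 0.36984317 0.14520697] [-179.91339705    0.34508991  100.9217453 ] [0.29691569 0.48411531 0.30141465]
```

View pics/c7.png

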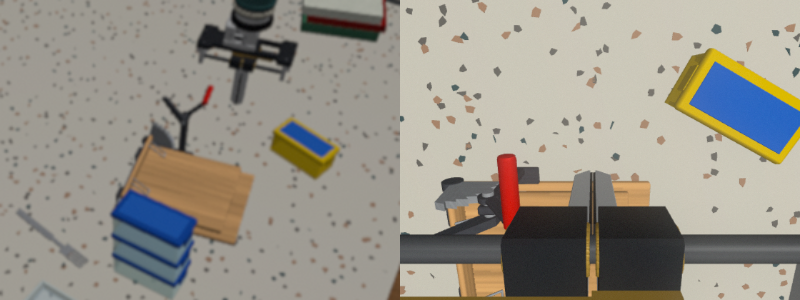

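The panel is flat, the lever is leaning back, and the fingers are on its back side. Pushing towards stand −x.

Call:
move_arm([
  [[0,-25,0],[0,0,0],-1],
  [[0,-35,0],[0,0,0],-1],
  [[0,-43,0],[0,0,0],-1],
  [[0,-51,0],[0,0,0],-1],
  [[0,-59,0],[0,0,0],-1],
  [[0,-67,0],[0,0,0],-1],
  [[0,-75,0],[0,0,0],-1],
  [[0,-82,0],[0,0,0],-1],
  [[0,-89,0],[0,0,0],-1],
  [[0,-93,0],[0,0,0],-1],
  [[0,-93,0],[0,0,0],-1],
  [[0,-60,0],[0,0,0],-1],
  [[0,-10,0],[0,0,0],-1],
  [[0,0,-50],[0,0,0],-1],
  [[0,0,-110],[0,0,0],-1],
  [[60,0,-110],[0,0,0],-1],
  [[120,0,-110],[0,0,0],-1],
  [[120,0,-110],[0,0,0],-1],
])

```text
time: 22.75
tool_pos: [0.5414, 0.4929, 0.2491]
ee_rot: [-3.134, 0.008, 1.768]
wrist_force: [0.2, -0.6, -1.4]
width: 0.0003
```

Run:
```python
from h import *
o=status.get_obs(); print(o["time"],o["tool_pos"],o["wrist_force"])
rs=[];I={}
for n,r in(("top",(160,200,210,260)),("scene",(290,90,340,140))):
    im=I[n]=snap(n,n+"8.png"); h=cv2.cvtColor(im,cv2.COLOR_RGB2HSV)
    k=cv2.inRange(h,(0,150,60),(6,255,255))|cv2.inRange(h,(174,150,60),(180,255,255)); z=np.zeros_like(k); z[r[1]:r[3],r[0]:r[2]]=k[r[1]:r[3],r[0]:r[2]]
    cs=cv2.findContours(z,0,2)[0]
    if not cs: print(n,"none"); continue
    p=cv2.minAreaRect(max(cs,key=cv2.contourArea)); print(n,p[0]); rs.append(ray(cam(n),p[0]))
if len(rs)==2: print("bar",tri(rs))
c=cam("top");h=cv2.cvtColor(I["top"],cv2.COLOR_RGB2HSV)
for lo,hi,z in(((108,150,60),(125,255,255),.063),((170,70,120),(180,165,255),.04),((0,100,20),(15,255,90),.02)):
    for k in cv2.findContours(cv2.inRange(h,lo,hi),0,2)[0]:
        if cv2.contourArea(k)>60: p=cv2.minAreaRect(k)[0]; print(np.round(p,1),onz(c,p,z).round(3))
cv2.imwrite("pics/c8.png",np.hstack([cv2.resize(I["scene"][80:410,100:400],(400,440)),cv2.resize(I["top"][120:300,140:440],(400,240))if 0 else cv2.resize(I["top"][130:290,145:430],(400,440))])[:,:,::-1])
```

```text
22.75 [0.54143045 0.49289786 0.24907729] [ 0.18516044 -0.55027568 -1.4459492 ]
top (174.48648071289062, 241.41891479492188)
scene (305.0000305175781, 120.00000762939453)
bar [0.45127027 0.34371434 0.15807975]
[381.  223.5] [ 0.523 -0.273  0.063]
[290.9 202.4] [0.583 0.009 0.063]
[155.6 160.2] [0.709 0.439 0.063]
[348. 227.] [ 0.511 -0.174  0.04 ]
[401.5 233.5] [ 0.496 -0.348  0.02 ]
[  4.4 160.3] [0.709 0.949 0.02 ]
[104.7  62.9] [1.046 0.64  0.02 ]
[88.7 53. ] [1.08  0.695 0.02 ]
[511.  47.] [ 1.127 -0.717  0.02 ]
[388.3  45.7] [ 1.124 -0.308  0.02 ]
[201.5  44.5] [1.117 0.318 0.02 ]
[49. 43.] [1.112 0.831 0.02 ]
[ 5.5 42. ] [1.113 0.979 0.02 ]
```

View pics/c8.png

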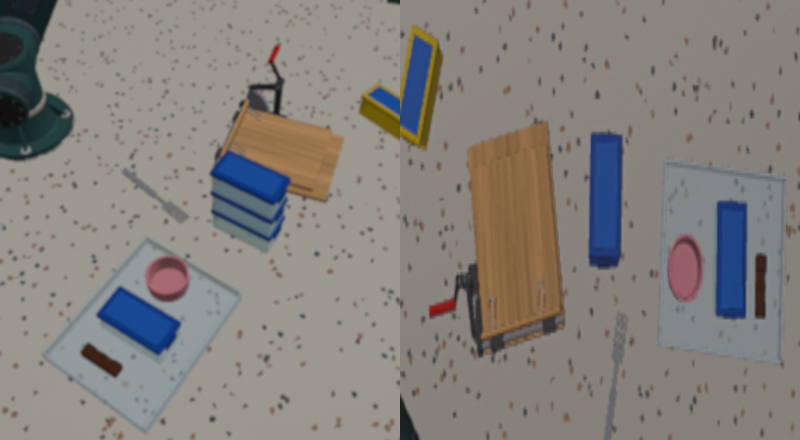

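The last pictures show the panel flat, the lever leaning to the hinge side, the bento standing free in the tray, and the bystanders at their starting pixels. Handing in.

```bash
python3 -c "
from bench import order; print(order.close_job())"
```

```text
the job is handed in; nothing more can be done
None
```

The stand is folded flat and the job is handed in, after about 23 s of the 72 s allowed.

I moved the glass bento box into the tray, between the ramekin and the chopstick rest. It touched down at about 5 N before I let go. I then flipped the red lever over, pushed the panel down to its end stop and flipped the lever back.

Last checks:
- **Bento box:** it stands clear in the tray at about (0.523, -0.273) m.
- **Panel:** it stopped at 33 mm fingertip height, as expected when flat. The force rose to about 7 N with no further movement.
- **Lever:** the bar is at (0.451, 0.344, 0.158) m, leaning to the hinge side within 4 mm of where it started. I judged that the pawl rests on the sector from this position and the pictures; I did not test it by pushing.
- **Bystanders:** the tiers, ramekin and rest are within half a pixel of where they were in the first top view. The fork looks unmoved, but I did not measure it.
- **Robot:** it was holding clear of everything when the job was handed in.

One early measurement disagreed: the stand's front edge came out about 14 mm too far forward in the top view, probably because I picked the panel's ledge. I used the stand's back corners instead, and everything after that fitted.

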